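Rock the sorter gate over and feed the waiting ball

ROBOT

A 6-joint arm with a two-finger parallel gripper is mounted at the origin on the work surface. World frame = base frame: x ahead of the robot, y to its left, z up, the work surface at z = 0. Lengths are in mm, angles in degrees, forces in N, time in s.
With the tool pointing down it reaches from about 300 to 850 mm from the base axis. Payload 4.2 kg.
Tool frame: the origin (TCP) lies at the centre of the arm's flange, where the gripper is bolted on; the fingertips stand 191 mm ahead of it and the grasp point (between the pads) lies 172 mm ahead of it; z points along the fingers, x is the direction in which the jaws open and shut, and the axes are right-handed (so a half turn about z gives the same grasp; the last joint's range is limited). The gripper opens to 91 mm and grips with 3 to 60 N. Pads are 32 mm wide; open, the fingers measure 118 mm over their backs; the gripper's body (76 mm by 178 mm) begins 60 mm behind the grasp point.
Start: joints at [-66.349, 18.312, 89.639, -0, 72.044, -1.146], TCP at [241.161, -521.981, 404.776] pointing down, gripper open.
Joint ranges: [-177.97, 177.97], [-48.28, 115.42], [12.27, 149.76], [-77.06, 257.06], [2.81, 150.46], [-146.56, 146.56]. Speed limits (degrees/s): [147.25, 147.25, 180, 180, 180, 180].

INTERFACE

Orientations are given as [roll, pitch, yaw] about the fixed x, y, z axes, in that order (R = Rz(yaw) Ry(pitch) Rx(roll)).
In Python, from workcell import telemetry, imaging, env gives the robot as it stands. The module is installed in compiled form; this text tells all that it offers.
- The arm moves only by the tool jog_arm, never from a script. Its argument "series" is a list of rows, each a list of 3 entries, a list of its own where there are three numbers: the shift along the world's x, y, z in mm, then the turn, a rotation vector about the world's x, y, z in rad, then the opening, from 0 (shut) to 1 (fully open). In form: [[[x, y, z], [ax, ay, az], jaw], ...]. A call has exactly 5 rows; each row is the pose to reach, as a shift and turn from the pose measured when the call began; what a row does not reach only later rows make up. A row lasts 1/12 s, in which the tool goes at most 41.7 mm and 7.16 degrees, less where a joint would pass 70% of its speed; a pose out of reach is approached as far as the arm can. A call with a gripper value outside its range is refused whole. The fingers move at their own pace and stop on an object; "squeeze" is the grip in N (left out, the last holds). Time passes only in rows, so rows that repeat a pose let the fingers close, or fill a call up. It gives the time, the measured TCP pose, the force and the opening at its end, in the units of the state.
- telemetry.state(): the state, without advancing time (a new reading comes with each control period).
- imaging.grab_frame(name): name is "scene" or "top" or "wrist"; returns a dict with "pixels" (480x640x3 uint8, red, green, blue), "fov_y" (degrees; the focal length in pixels is half the picture's height over the tangent of half this angle, whatever the lens; pixels are square), "cx", "cy" (the principal point, pixels), "R" (3x3) and "t" (3): a world point X has camera coordinates R X + t; the wrist camera has in their place "T_tool_cam" (4x4, takes a point from camera to tool coordinates, whose origin is the TCP and whose axes are the tool frame's). Camera axes: x right, y down, z forward; pixel columns grow to the right and rows downward; lengths in mm; the calibration is good to about 2 mm. A picture is of the moment at which its call begins: read the wrist's pose just before it. There is no depth.
- env.job_done(): hands the job in, once; it reports no verdict.
The state is a dict: "time_s": time; "qpos": joint angles; "qvel": joint speeds; "effort": joint torques, N m; "ee_pos": TCP position; "ee_rot": TCP orientation; "force": force on the tool from outside, world axes, zero at the start; "torque": the same for the moment, N m; "gripper_width": finger opening in mm.
Only numpy, scipy, OpenCV 4.12 (cv2) and the standard library are available. Lean on these libraries where they do the work, as an engineer would, in place of code of your own. Each camera call takes 0.05 s, during which the arm holds its last target.

TASK

The seesaw gate of the steel-ball sorter is tipped towards one tray. First, with your fingertips, press its raised end down until the gate rocks over its pivot and rests tipped the other way; then push the ball waiting in the feed channel forward onto the gate, so that it rolls down the other chute and comes to rest in that tray. Do not pick up or lift the ball, and leave the pipe stub, the flange and the spirit level where they are.

Things in the scene. Friction and masses are not known exactly. Their poses are not given: they have to be found in the camera images.
- stand: Grey steel sorter fixed to the bench, 460 mm wide (y). Origin on the bench under the gate's pivot; x points along the feed channel away from the robot, y to the left along the seesaw, z up. Pivot axis along x at z = 85 mm. Beyond each gate end a chute (sides up to 110 mm high) slopes down and outwards into an open tray. The feed channel is on the robot's side.
- gate (a joint): Seesaw tilt, rad, about the stand's +x: +0.28 (stop) = left (+y) end raised, feeds the right tray; -0.28 (stop) = right end raised, feeds the left tray; starts tipped either way, at times still falling to that stop in the first second. Trough 200 mm long, 68 wide, open-ended, walls 12 mm (robot side) and 26 mm (far side) above its floor. Top-heavy: pressed past level (1 to 2 N) it falls to the other stop and stays.
- gate_left (a point): On the gate's floor (top face), on the stand x = 0 line, 15 mm in from its left (+y) end, 85 mm from the middle. Moves with the gate: 137 mm above the bench when this end is raised, 90 mm when low. Floor is 60 mm wide between the walls.
- gate_right (a point): The same point at the right (-y) end of the gate.
- ball_center (a point): Centre of the ball: hollow steel ball, smooth and oiled, 40 mm in diameter, about 0.12 kg, resting in the feed channel back against its cross bar, so its centre starts 82 mm to the robot's side of the pivot, 143 mm above the bench, the bar's top well below it. Pushed forward from behind (about 1 N) it goes up the gentle slope, over the lip, drops 10 mm onto the gate and rolls to the low end by itself; let go early, it rolls back to the bar.
- pipe_stub: Bystander: short dark steel pipe standing on end, 48 mm across, 65 mm high, loose on the bench near the sorter. Origin at the centre of its underside.
- flange: Bystander: steel flange, 72 mm across, with a 40 mm hub, 36 mm high, loose on the bench near the sorter. Origin at the centre of its underside.
- level: Bystander: aluminium spirit level, 160 mm long (its y), 30 mm wide, 42 mm high, loose on the bench on the far side of the sorter. Origin at the centre of its underside.
- channel_lip (a point): Middle of the feed channel's floor at its far end, 126 mm above the bench, 27 mm to the robot's side of the pivot, reaching just over the gate's near edge. From here the floor runs 93 mm back (stand -x), falling gently (0.05 rad) to its open rear end; 34 mm wide between side strips 8 mm above it. A cross bar 6 mm high stands 69 to 75 mm behind the lip, its top 129 mm above the bench.
- tray_left (a point): Centre of the left (+y) tray's floor, 6 mm above the bench, 198 mm left of the pivot; inside it is 84 mm (x) by 56 mm (y), end wall 76 mm high.
- tray_right (a point): The same point of the right (-y) tray.

How it is judged (in metres and radians):
On the way, in this order (a step that is already met when the one before it is completed fails the run):
1. the gate has been rocked over and rests tipped the other way, the ball still waiting in the feed channel (distance of gate_left from where it was at the start of the episode above 0.0257 m and (value of joint gate below -0.25 rad or value of joint gate above 0.25 rad) and x of ball_center in the frame of stand below -0.04 m and z of ball_center in the frame of stand above 0.133 m), for 0.2 s.
2. the ball is in the tray at the end that is now low (distance of gate_left from where it was at the start of the episode above 0.0257 m and ((value of joint gate below -0.25 rad and y of ball_center in the frame of stand between 0.165 and 0.228 m) or (value of joint gate above 0.25 rad and y of ball_center in the frame of stand between -0.228 and -0.165 m)) and z of ball_center in the frame of stand below 0.045 m and x of ball_center in the frame of stand between -0.05 and 0.055 m), for 0.2 s.
At the end, for the whole second after the job is handed in: The gate rests within 0.03 rad of the stop opposite to the one where it started; the ball's centre lies inside the tray of the end that is now low, less than 45 mm above the bench, and at rest (under 20 mm/s) (all of step 2 and linear speed of ball below 0.02 m/s); the robot touches nothing.
It fails at once if the ball was lifted more than 20 mm above where it lies in the channel (z of ball_center in the frame of stand above 0.165 m).
It fails at once if the pipe stub was moved more than 25 mm (distance of pipe_stub from where it was at the start of the episode above 0.025 m).
It fails at once if the flange was moved more than 25 mm (distance of flange from where it was at the start of the episode above 0.025 m).
It fails at once if the spirit level was moved more than 25 mm (distance of level from where it was at the start of the episode above 0.025 m).
It also fails if it takes over 40 s, if anything falls off the work surface, if the arm or the gripper's body presses on something with over 40 N, if the wrist force passes 120 N, or if a joint passes its speed limit or range.

## Working session

There is one attempt and no reset: what is moved stays moved. The work goes in short steps, Python scripts to look and compute and a tool call to move; the robot and the scene stay as the last step left them, time stands still between calls to the robot, and variables do not carry over. Pictures are saved under pics/ and viewed, and the job is handed in when it is done.

Besides the shell and the picture viewer there is one more tool, called as name(argument=value, ...), one argument or row to a line, values as JSON. jog_arm: Moves the arm, as the interface text tells. Its arguments: {"type":"object","properties":{"series":{"type":"array"},"squeeze":{"type":"number"}},"required":["series"]}

```bash
mkdir -p pics
python3 - <<'E'
from workcell import telemetry, imaging
import cv2,pickle
s=telemetry.state();print(s)
for n in("scene","top"):
    f=imaging.grab_frame(n);pickle.dump(f,open(n+".pkl","wb"))
    cv2.imwrite(f"pics/{n}0.png",f["pixels"][:,:,::-1]);print({k:v for k,v in f.items() if k!="pixels"})
E
```

```text
{'time_s': 0.0, 'qpos': array([-6.63491768e+01,  1.83493655e+01,  8.97070822e+01,  7.67782049e-04,
        7.20435209e+01, -1.14673755e+00]), 'qvel': array([ 0.03344176,  0.01332407, -0.04381151, -0.01148448,  0.06247679,
        0.00505228]), 'effort': array([-8.54435712e-06, -4.12454832e+01, -2.31980073e+01,  7.26207113e-02,
        4.55174118e-02, -1.62525362e-04]), 'ee_pos': array([ 241.08526045, -521.81947923,  403.93822325]), 'ee_rot': array([-1.79997270e+02,  9.99339561e-02, -6.52026742e+01]), 'force': array([-0.50835646,  0.00079494, -0.39710171]), 'torque': array([ 0.01510664,  0.02044417, -0.01573248]), 'gripper_width': 91.28839813724466}
{'fov_y': 48.39142716496761, 'cx': 313.4091119682421, 'cy': 242.34017237226453, 'R': array([[-0.68527933,  0.72826696, -0.00441321],
       [ 0.60356207,  0.56452342, -0.56305075],
       [-0.40755989, -0.38851068, -0.82641054]]), 't': array([ 399.65597652, -348.18206931, 1314.8458344 ])}
{'fov_y': 50.707124989983924, 'cx': 309.1439642657293, 'cy': 235.7469047049257, 'R': array([[-0.02468723, -0.99916523, -0.03254809],
       [-0.99336047,  0.02817724, -0.1115393 ],
       [ 0.11236331,  0.02957839, -0.99322687]]), 't': array([ 64.5415113, 610.0430775, 847.8381135])}
```

View pics/scene0.png

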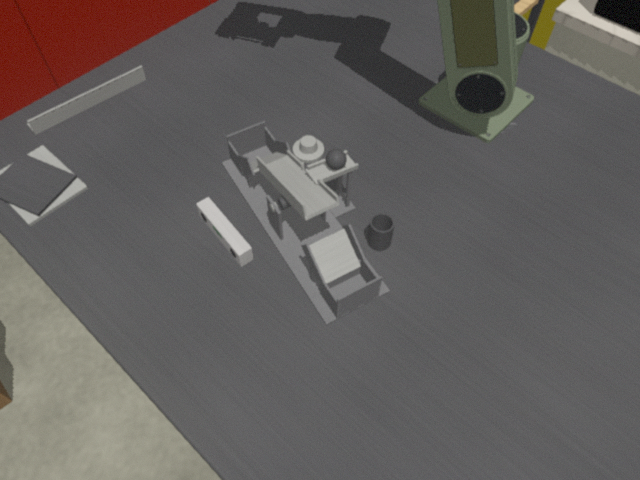

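View pics/top0.png

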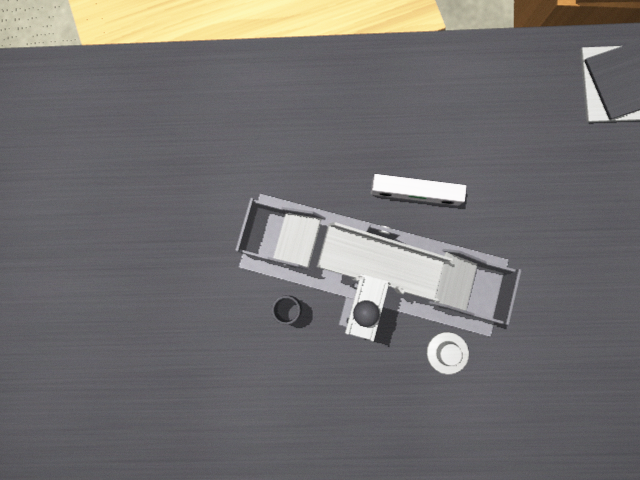

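```bash
cat > h.py <<'E'
import numpy as np,cv2,pickle
F={n:pickle.load(open(n+".pkl","rb")) for n in("scene","top")}
def foc(f): return 240/np.tan(np.radians(f["fov_y"]/2))
def ray(f,u,v,z):
    d=f["R"].T@np.array([(u-f["cx"])/foc(f),(v-f["cy"])/foc(f),1]);c=-f["R"].T@f["t"]
    return c+d*(z-c[2])/d[2]
def proj(f,X):
    p=f["R"]@np.asarray(X)+f["t"];return foc(f)*p[:2]/p[2]+[f["cx"],f["cy"]]
E
python3 - <<'E'
from h import *
t=F["top"]
for uv in [(260,195),(508,260),(492,334),(240,268)]: print(uv,ray(t,*uv,0).round(1))
print("ball",ray(t,366.5,314,143),ray(F["scene"],336,159,143))
for n,(x0,y0,w,h) in {"top":(225,165,310,220),"scene":(190,100,230,240)}.items():
    im=F[n]["pixels"][y0:y0+h,x0:x0+w,::-1];k=min(800/w,600/h)
    cv2.imwrite(f"pics/{n}c.png",cv2.resize(im,None,fx=k,fy=k,interpolation=2));print(n,k)
E
```

```text
(260, 195) [693.3 137.8   0. ]
(508, 260) [ 562.  -303.7    0. ]
(492, 334) [ 433.  -267.2    0. ]
(240, 268) [560.4 175.9   0. ]
ball [479.0178299  -37.86417894 143.        ] [481.58810287 -35.84164856 143.        ]
top 2.5806451612903225
scene 2.5
```

View pics/topc.png

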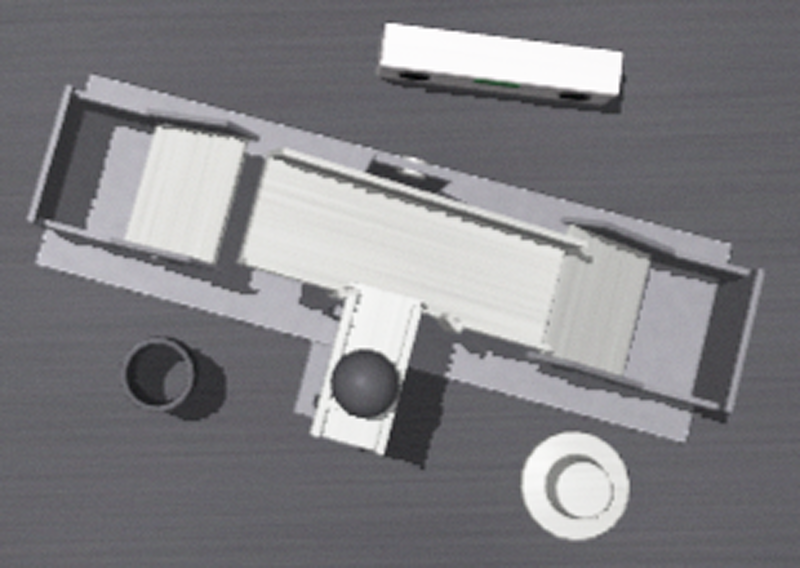

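View pics/scenec.png

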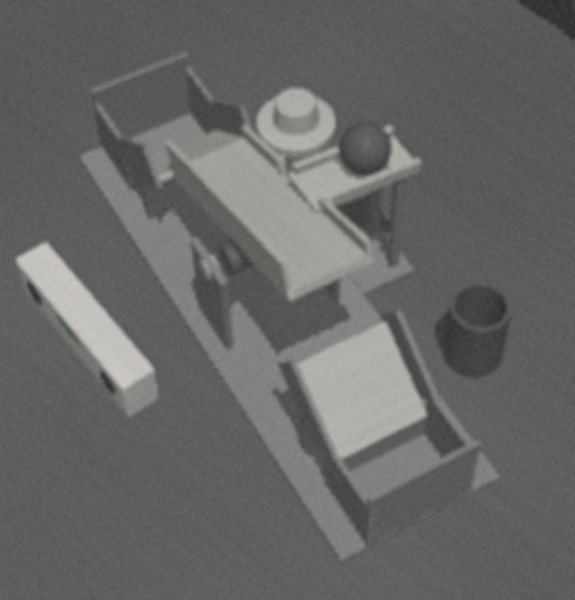

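Run:
```python
from h import *
from scipy.optimize import least_squares
# ball + end-wall top and plate corner lines
t=F["top"];s=F["scene"]
def W(p,P):
    c,q=np.cos(p[2]),np.sin(p[2]);return np.array([p[0]+c*P[0]-q*P[1],p[1]+q*P[0]+c*P[1],P[2]])
B=[(t,(366.5,314)),(s,(336,159))]
C=[((260,195),(1,1)),((508,260),(1,-1)),((492,334),(-1,-1)),((240,268),(-1,1))]
def r(p):
    o=[]
    for f,uv in B:o+=list(proj(f,W(p,(-82,0,143)))-uv)
    for uv,(a,b) in C:o+=list(proj(t,W(p,(p[3]+a*p[4],b*230,0)))-uv)
    return o
R=least_squares(r,[560,-62,-.285,0,69]);p=R.x;print(p,np.round(R.fun,1));np.save("p.npy",p)
for f,n in((t,"top"),(s,"scene")):
    im=f["pixels"][:,:,::-1].copy()
    k=3;im=cv2.resize(im,None,fx=k,fy=k,interpolation=2)
    def L(A,B,c):
        cv2.line(im,*[tuple(int(v) for v in (proj(f,W(p,Q))+.5)*k) for Q in(A,B)],c,1)
    for g,c in((.28,(0,0,255)),(-.28,(0,200,0))):
        cs=[]
        for x,y in((-30,100),(30,100),(30,-100),(-30,-100)):
            # floor height offset: at y=85, z=137/90 -> mid 113.5
            h=113.5-85; h=h/np.cos(.28)
            cs.append((x,y*np.cos(g)-h*np.sin(g),85+y*np.sin(g)+h*np.cos(g)))
        for i in range(4):L(cs[i],cs[i-3],c)
    for y in(170,-170,226,-226):L((-42,y,6),(42,y,6),(255,0,0))
    L((-27,-17,126),(-27,17,126),(255,0,255));L((-120,-17,121),(-120,17,121),(255,0,255))
    x0,y0,w,h=(225,165,265,200) if n=="top" else (200,110,230,200)
    cv2.imwrite(f"pics/{n}o.png",im[y0*k:(y0+h)*k,x0*k:(x0+w)*k])
```

```text
[ 5.57729095e+02 -6.21042750e+01 -2.85306991e-01  4.88590194e+00
  6.80750485e+01] [ 0.8 -0.  -0.4 -1.6 -0.2  0.5 -0.3 -0.5 -1.2  0.4 -0.3 -0.8]
```

View pics/topo.png

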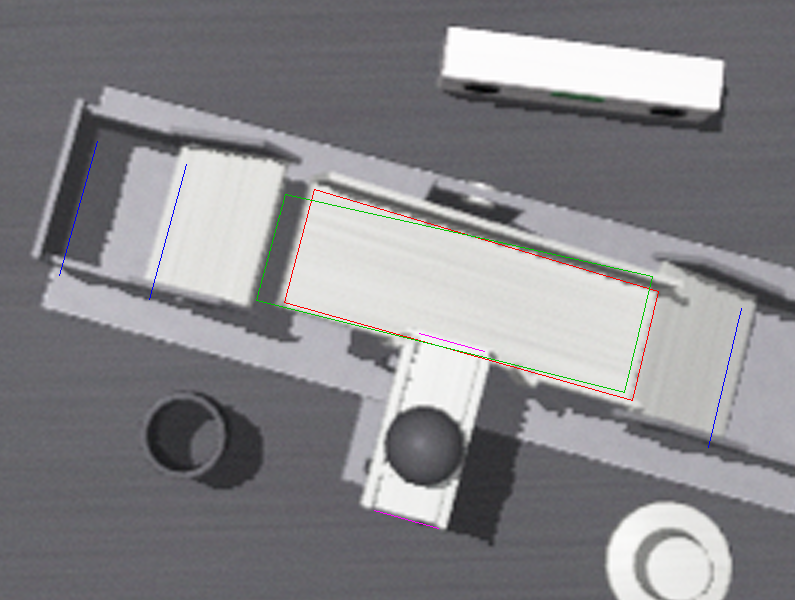

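View pics/sceneo.png

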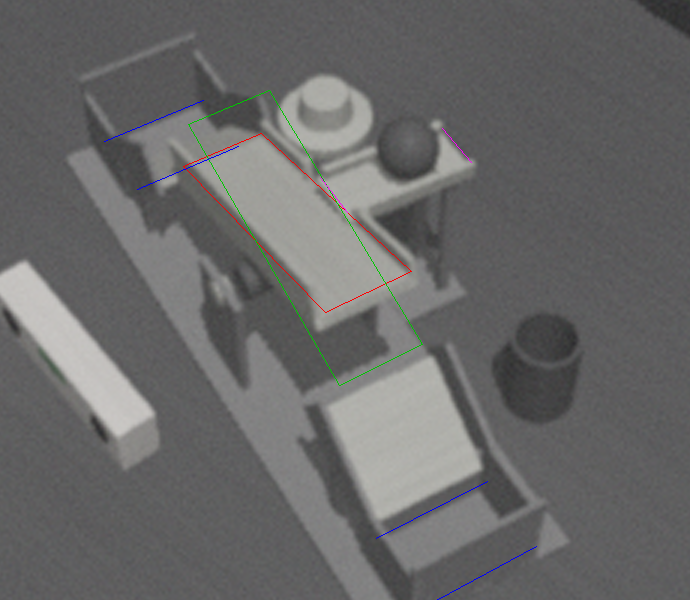

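jog_arm(
  series=[
    [[22, 35, 0], [0, 0, 0.057], 0],
    [[44, 70, 0], [0, 0, 0.114], 0],
    [[66, 105, 0], [0, 0, 0.171], 0],
    [[88, 140, 0], [0, 0, 0.228], 0],
    [[110, 175, 0], [0, 0, 0.285], 0],
  ],
  squeeze=20,
)

```text
time_s: 0.52
ee_pos: [351.5, -345.1, 403.6]
ee_rot: [-180.0, 0.1, -48.8]
force: [1.2, -0.1, -0.2]
gripper_width: 60.8
```

jog_arm(
  series=[
    [[22, 35, 0], [0, 0, 0.057], 0],
    [[44, 70, 0], [0, 0, 0.114], 0],
    [[66, 105, 0], [0, 0, 0.171], 0],
    [[88, 140, 0], [0, 0, 0.228], 0],
    [[110, 175, 0], [0, 0, 0.285], 0],
  ],
)

```text
time_s: 0.93
ee_pos: [462.0, -168.2, 403.5]
ee_rot: [180.0, 0.2, -32.3]
force: [0.5, -0.4, 0.4]
gripper_width: 27.5
```

jog_arm(
  series=[
    [[22, 34, 0], [0, 0, 0.056], 0],
    [[44, 68, 0], [0, 0, 0.112], 0],
    [[66, 102, 0], [0, 0, 0.168], 0],
    [[88, 137, 0], [0, 0, 0.224], 0],
    [[110, 172, 0], [0, 0, 0.278], 0],
  ],
)

```text
time_s: 1.35
ee_pos: [572.6, 5.9, 403.1]
ee_rot: [180.0, 0.2, -16.2]
force: [1.5, -0.2, 0.9]
gripper_width: 0.6
```

jog_arm(
  series=[
    [[4, 4, -10], [0, 0, 0], 0],
    [[8, 8, -20], [0, 0, 0], 0],
    [[8, 9, -25], [0, 0, 0], 0],
    [[8, 9, -25], [0, 0, 0], 0],
    [[8, 9, -25], [0, 0, 0], 0],
  ],
)

```text
time_s: 1.77
ee_pos: [579.9, 13.6, 377.5]
ee_rot: [179.9, 0.3, -16.3]
force: [0.1, 0.5, -0.3]
gripper_width: 0.7
```

Run:
```python
from workcell import telemetry, imaging
import cv2,pickle
s=telemetry.state();print(s["ee_pos"],s["ee_rot"],s["gripper_width"])
a=imaging.grab_frame("scene")["pixels"][80:340,180:440,::-1]
w=imaging.grab_frame("top")["pixels"][150:410,220:540,::-1]
cv2.imwrite("pics/a1.png",cv2.resize(a,None,fx=2.3,fy=2.3))
cv2.imwrite("pics/b1.png",cv2.resize(w,None,fx=2.3,fy=2.3))
```

```text
[579.89478268  13.57420428 377.54589657] [179.91935535   0.28747873 -16.27004699] 0.7392346940148519
```

View pics/a1.png

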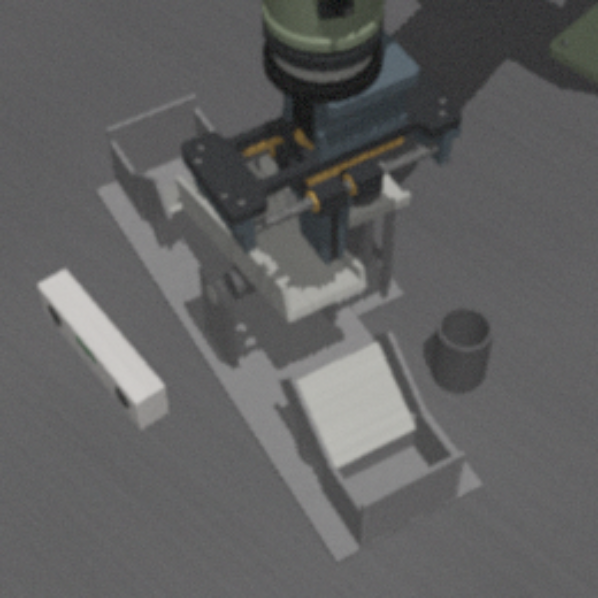

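View pics/b1.png

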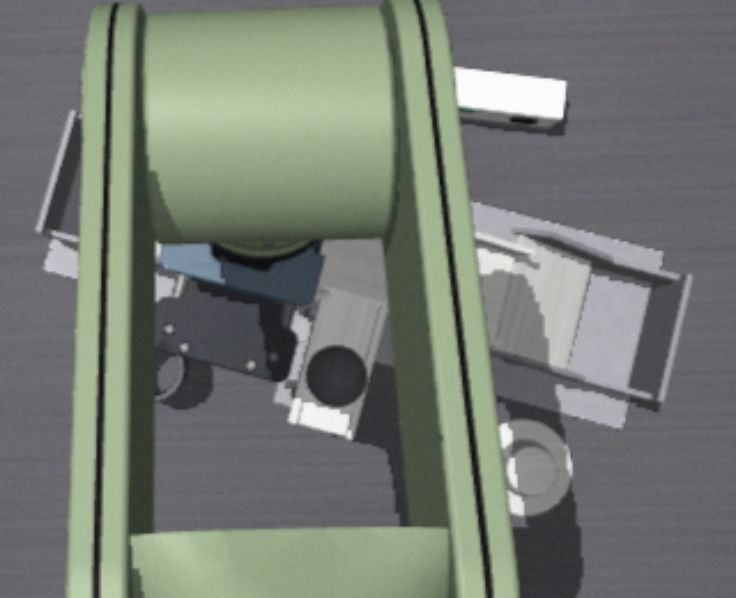

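jog_arm(
  series=[
    [[0, 0, -18], [0, 0, 0], 0],
    [[0, 0, -36], [0, 0, 0], 0],
    [[0, 0, -44], [0, 0, 0], 0],
    [[0, 0, -50], [0, 0, 0], 0],
    [[0, 0, -56], [0, 0, 0], 0],
  ],
)

```text
time_s: 2.28
ee_pos: [580.3, 13.2, 323.0]
ee_rot: [-180.0, 0.1, -16.3]
force: [0.6, 1.5, 0.5]
gripper_width: 0.3
```

jog_arm(
  series=[
    [[0, 0, -5], [0, 0, 0], 0],
    [[0, 0, -10], [0, 0, 0], 0],
    [[0, 0, -15], [0, 0, 0], 0],
    [[0, 0, -20], [0, 0, 0], 0],
    [[0, 0, -25], [0, 0, 0], 0],
  ],
)

```text
time_s: 2.7
ee_pos: [580.3, 13.2, 297.7]
ee_rot: [-180.0, 0.1, -16.3]
force: [-0.4, 0.2, -0.0]
gripper_width: 0.5
```

jog_arm(
  series=[
    [[0, 0, -5], [0, 0, 0], 0],
    [[0, 0, -5], [0, 0, 0], 0],
    [[0, 0, 15], [0, 0, 0], 0],
    [[0, 0, 50], [0, 0, 0], 0],
    [[0, 0, 85], [0, 0, 0], 0],
  ],
)

```text
time_s: 3.12
ee_pos: [580.1, 13.2, 382.6]
ee_rot: [179.9, 0.3, -16.3]
force: [0.2, 0.2, 1.0]
gripper_width: 0.6
```

Run:
```python
from workcell import telemetry, imaging
import cv2,pickle
a=imaging.grab_frame("scene")["pixels"][80:340,180:440,::-1]
cv2.imwrite("pics/a2.png",cv2.resize(a,None,fx=2.3,fy=2.3))
```

```text
(no output)
```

View pics/a2.png

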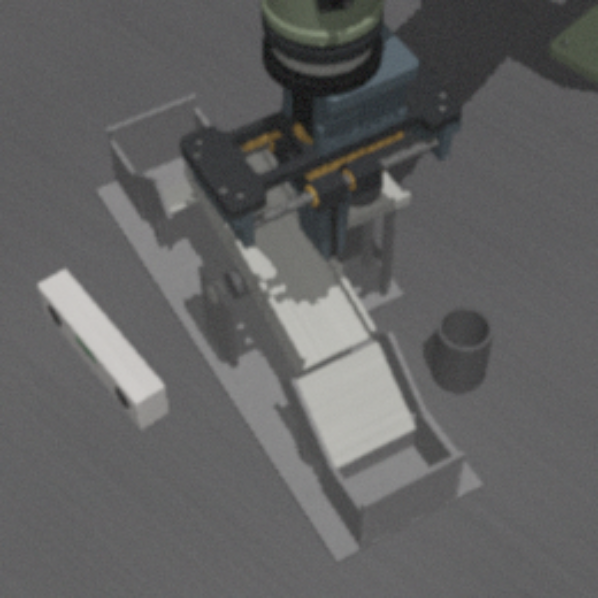

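jog_arm(
  series=[
    [[-37, -9, 10], [0, 0, 0], 0],
    [[-74, -18, 10], [0, 0, 0], 0],
    [[-111, -28, 10], [0, 0, 0], 0],
    [[-147, -37, 10], [0, 0, 0], 0],
    [[-147, -37, 10], [0, 0, 0], 0],
  ],
)

```text
time_s: 3.58
ee_pos: [428.6, -24.4, 400.8]
ee_rot: [-179.9, -0.3, -16.4]
force: [-2.2, 0.8, -0.7]
gripper_width: 0.5
```

Run:
```python
from workcell import telemetry, imaging
import cv2,pickle,numpy as np
s=telemetry.state();print(s["ee_pos"],s["ee_rot"])
for n in("scene","wrist","top"):
    f=imaging.grab_frame(n);a=f["pixels"][...,::-1]
    if n=="scene":a=cv2.resize(a[80:340,180:440],None,fx=2.3,fy=2.3)
    cv2.imwrite(f"pics/{n}3.png",a)
```

```text
[428.59732432 -24.38063893 400.77384609] [-179.90815031   -0.30221422  -16.37979636]
```

View pics/scene3.png

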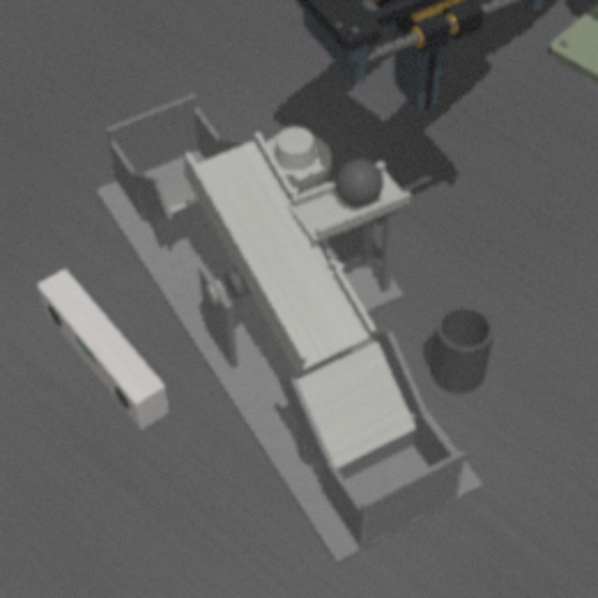

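View pics/wrist3.png

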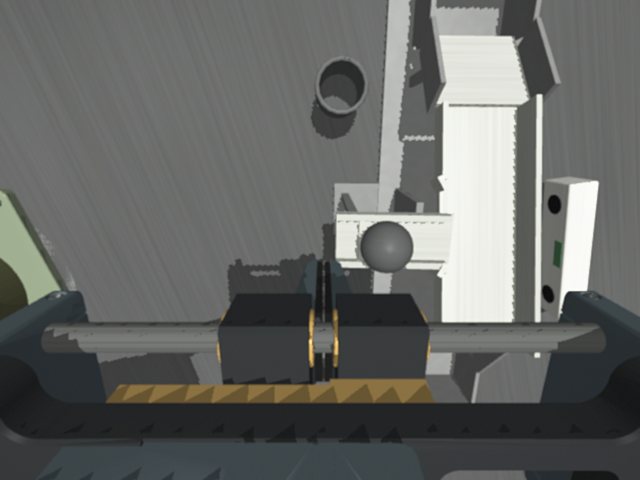

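Run:
```python
from workcell import telemetry, imaging
import numpy as np
from scipy.spatial.transform import Rotation as R
s=telemetry.state();f=imaging.grab_frame("wrist");T=f["T_tool_cam"]
fc=240/np.tan(np.radians(f["fov_y"]/2))
Rt=R.from_euler("xyz",s["ee_rot"],degrees=True).as_matrix()
d=Rt@T[:3,:3]@np.array([(387-f["cx"])/fc,(247-f["cy"])/fc,1]);c=Rt@T[:3,3]+s["ee_pos"]
print(s["ee_pos"],c+d*(143-c[2])/d[2])
```

```text
[434.8816405  -23.82402606 401.87097389] [484.69377844 -36.89908998 143.        ]
```

jog_arm(
  series=[
    [[-1, 0, -25], [0, 0, 0], 0],
    [[-1, 0, -50], [0, 0, 0], 0],
    [[-1, 0, -66], [0, 0, 0], 0],
    [[-1, 0, -74], [0, 0, 0], 0],
    [[-1, 0, -74], [0, 0, 0], 0],
  ],
)

```text
time_s: 4.2
ee_pos: [435.2, -23.5, 326.0]
ee_rot: [-179.8, -0.5, -16.3]
force: [-0.5, 1.4, 0.5]
gripper_width: 0.5
```

Run:
```python
from workcell import telemetry, imaging
import cv2
s=telemetry.state();print(s["ee_pos"],s["ee_rot"],s["force"])
for n in("scene",):
    f=imaging.grab_frame(n);a=f["pixels"][...,::-1]
    cv2.imwrite(f"pics/{n}4.png",cv2.resize(a[60:320,240:500],None,fx=2.3,fy=2.3))
```

```text
[435.2259298  -23.51006057 326.00514209] [-179.79418606   -0.53249238  -16.29520499] [-0.51684823  1.35338884  0.49811535]
```

View pics/scene4.png

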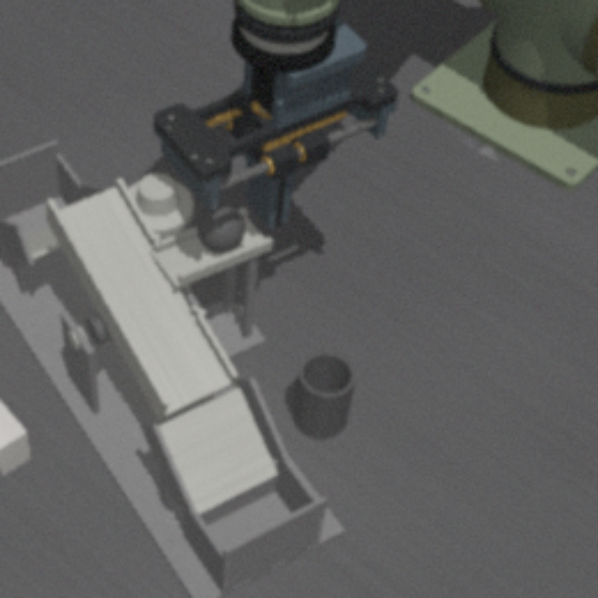

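jog_arm(
  series=[
    [[5.8, -1.7, 2], [0, 0, 0], 0],
    [[11.5, -3.4, 2], [0, 0, 0], 0],
    [[16.3, -4.8, 2], [0, 0, 0], 0],
    [[21.1, -6.2, 2], [0, 0, 0], 0],
    [[26, -7.6, 2], [0, 0, 0], 0],
  ],
)

```text
time_s: 4.67
ee_pos: [462.2, -31.4, 329.7]
ee_rot: [-179.8, -0.7, -16.3]
force: [-0.7, 0.5, 0.7]
gripper_width: 0.6
```

Run:
```python
from workcell import telemetry, imaging
import cv2
for n in("scene",):
    f=imaging.grab_frame(n);a=f["pixels"][...,::-1]
    cv2.imwrite(f"pics/{n}5.png",cv2.resize(a[110:230,270:420],None,fx=5,fy=5))
```

```text
(no output)
```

View pics/scene5.png

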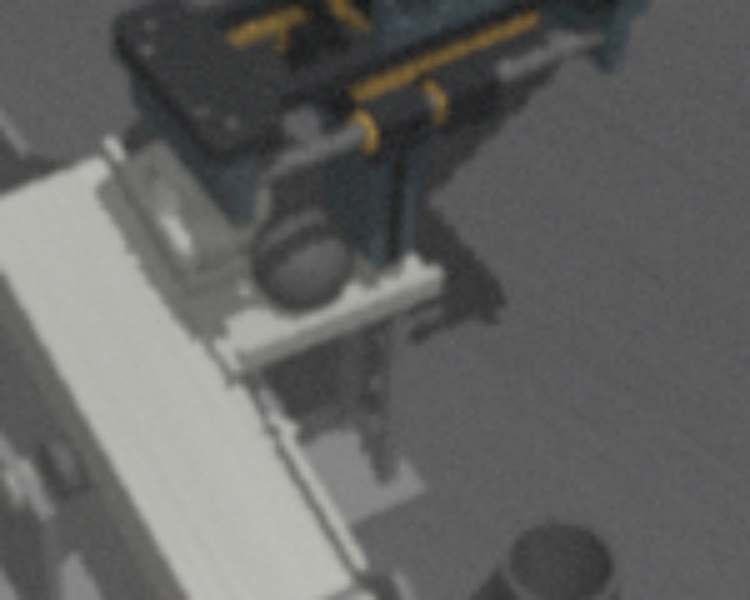

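jog_arm(
  series=[
    [[4.8, -1.4, 0], [0, 0, 0], 0],
    [[9.6, -2.8, 0], [0, 0, 0], 0],
    [[14.4, -4.2, 0], [0, 0, 0], 0],
    [[19.2, -5.6, 0], [0, 0, 0], 0],
    [[24, -7, 0], [0, 0, 0], 0],
  ],
)

```text
time_s: 5.13
ee_pos: [487.5, -38.7, 329.6]
ee_rot: [-179.7, -0.8, -16.3]
force: [-0.2, 0.4, 0.1]
gripper_width: 0.5
```

jog_arm(
  series=[
    [[4.8, -1.4, 0], [0, 0, 0], 0],
    [[9.6, -2.8, 0], [0, 0, 0], 0],
    [[14.4, -4.2, 0], [0, 0, 0], 0],
    [[19.2, -5.6, 0], [0, 0, 0], 0],
    [[24, -7, 0], [0, 0, 0], 0],
  ],
)

```text
time_s: 5.55
ee_pos: [512.1, -45.9, 329.6]
ee_rot: [-179.7, -0.8, -16.3]
force: [0.9, 0.5, 0.1]
gripper_width: 0.8
```

Run:
```python
from workcell import telemetry, imaging
import cv2
for n in("scene",):
    f=imaging.grab_frame(n);a=f["pixels"][...,::-1]
    cv2.imwrite(f"pics/{n}6.png",cv2.resize(a[80:340,180:440],None,fx=2.3,fy=2.3))
```

```text
(no output)
```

View pics/scene6.png

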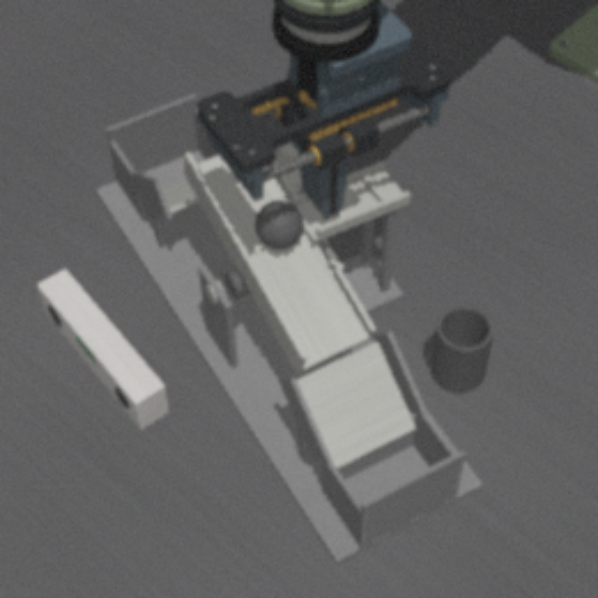

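The ball is on the gate, at (278,223) in the crop, and rolling. I'll back off and raise the arm while it rolls down.

jog_arm(
  series=[
    [[0, 0, 0], [0, 0, 0], 0],
    [[0, 0, 5], [0, 0, 0], 0],
    [[0, 0, 20], [0, 0, 0], 0],
    [[-5, 1, 45], [0, 0, 0], 0],
    [[-10, 3, 70], [0, 0, 0], 0],
  ],
)

```text
time_s: 6.02
ee_pos: [502.5, -43.1, 400.2]
ee_rot: [-179.8, -0.8, -16.3]
force: [0.4, -0.0, -0.1]
gripper_width: 0.6
```

jog_arm(
  series=[
    [[-20, 5, 20], [0, 0, 0], 0],
    [[-40, 10, 30], [0, 0, 0], 0],
    [[-60, 15, 30], [0, 0, 0], 0],
    [[-80, 20, 30], [0, 0, 0], 0],
    [[-80, 20, 30], [0, 0, 0], 0],
  ],
)

```text
time_s: 6.43
ee_pos: [419.1, -22.4, 430.8]
ee_rot: [-179.8, -0.7, -16.3]
force: [-1.8, -0.4, -0.4]
gripper_width: 0.9
```

jog_arm(
  series=[
    [[0, 0, 0], [0, 0, 0], 0],
    [[0, 0, 0], [0, 0, 0], 0],
    [[0, 0, 0], [0, 0, 0], 0],
    [[0, 0, 0], [0, 0, 0], 0],
    [[0, 0, 0], [0, 0, 0], 0],
  ],
)

```text
time_s: 6.85
ee_pos: [419.7, -22.6, 430.6]
ee_rot: [-179.8, -0.7, -16.3]
force: [-0.2, -0.5, 0.1]
gripper_width: 0.5
```

jog_arm(
  series=[
    [[0, 0, 0], [0, 0, 0], 0],
    [[0, 0, 0], [0, 0, 0], 0],
    [[0, 0, 0], [0, 0, 0], 0],
    [[0, 0, 0], [0, 0, 0], 0],
    [[0, 0, 0], [0, 0, 0], 0],
  ],
)

```text
time_s: 7.27
ee_pos: [419.8, -22.6, 430.6]
ee_rot: [-179.8, -0.6, -16.3]
force: [-0.1, -0.1, 0.3]
gripper_width: 0.3
```

Run:
```python
from workcell import telemetry, imaging
import cv2
p=[]
for n in("scene","top","scene"):
    f=imaging.grab_frame(n);a=f["pixels"][...,::-1]
    p.append(cv2.resize(a[80:340,180:440] if n=="scene" else a[150:410,220:540],None,fx=1.5,fy=1.5))
cv2.imwrite(f"pics/s7.png",cv2.hconcat([p[2]]))
cv2.imwrite(f"pics/t7.png",p[1]); print(cv2.absdiff(p[0],p[2]).max())
```

```text
15
```

View pics/s7.png

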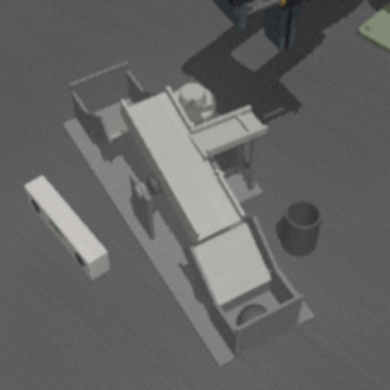

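View pics/t7.png

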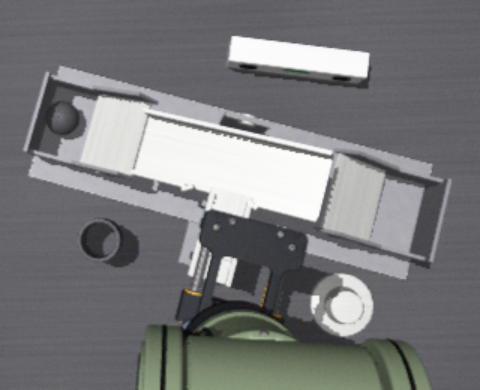

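jog_arm(
  series=[
    [[0, 0, 0], [0, 0, 0], 0],
    [[0, 0, 0], [0, 0, 0], 0],
    [[0, 0, 0], [0, 0, 0], 0],
    [[0, 0, 0], [0, 0, 0], 0],
    [[0, 0, 0], [0, 0, 0], 0],
  ],
)

```text
time_s: 7.83
ee_pos: [419.7, -22.6, 430.6]
ee_rot: [-179.8, -0.7, -16.3]
force: [0.2, 0.1, -0.5]
gripper_width: 0.4
```

jog_arm(
  series=[
    [[0, 0, 0], [0, 0, 0], 0],
    [[0, 0, 0], [0, 0, 0], 0],
    [[0, 0, 0], [0, 0, 0], 0],
    [[0, 0, 0], [0, 0, 0], 0],
    [[0, 0, 0], [0, 0, 0], 0],
  ],
)

```text
time_s: 8.25
ee_pos: [419.7, -22.5, 430.6]
ee_rot: [-179.8, -0.7, -16.3]
force: [-0.1, -0.2, 0.6]
gripper_width: 0.3
```

jog_arm(
  series=[
    [[0, 0, 0], [0, 0, 0], 0],
    [[0, 0, 0], [0, 0, 0], 0],
    [[0, 0, 0], [0, 0, 0], 0],
    [[0, 0, 0], [0, 0, 0], 0],
    [[0, 0, 0], [0, 0, 0], 0],
  ],
)

```text
time_s: 8.67
ee_pos: [419.7, -22.6, 430.6]
ee_rot: [-179.8, -0.7, -16.3]
force: [-0.4, -0.3, 0.4]
gripper_width: 0.5
```

```bash
cat > bt.py <<'E'
from workcell import imaging
from h import *
p=np.load("p.npy")
def ball():
    f=imaging.grab_frame("top");a=f["pixels"][205:255,245:282].max(2)
    return a
E
python3 - <<'E'
from bt import *
import time
a=ball()
for i in range(9): b=ball()
cv2.imwrite("pics/z.png",cv2.resize(cv2.hconcat([a,b]),None,fx=8,fy=8,interpolation=0))
print(cv2.absdiff(a,b).max())
E
```

```text
9
```

View pics/z.png

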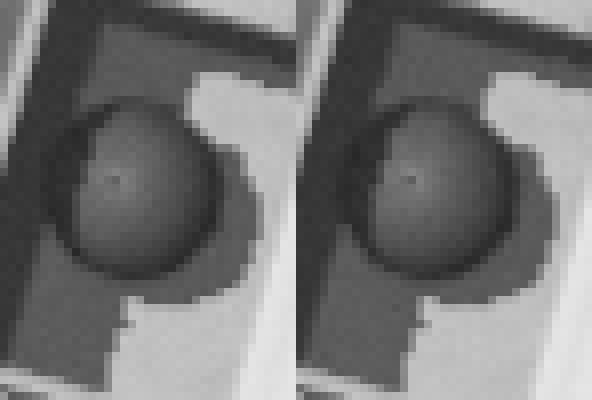

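Run:
```python
from h import *
p=np.load("p.npy");w=ray(F["top"],261.3,228.5,26)
c,q=np.cos(p[2]),np.sin(p[2]);d=w[:2]-p[:2];print(w,c*d[0]+q*d[1],-q*d[0]+c*d[1])
from workcell import env;print(env.job_done())
```

```text
[627.88618153 132.98912541  26.        ] 12.411570149410174 206.95266262341107
the job is handed in; nothing more can be done
None
```

The gate is rocked over and the ball is at rest in the left tray. I handed the job in at about 9 s of the 40 s allowed.

- **Gate:** it started with its left end raised. I pressed that end down with the closed fingertips until it fell to the other stop, and the pictures show it still tipped that way.
- **Ball:** I pushed it from behind, along the channel and over the lip. It dropped onto the gate and rolled down the left chute. I measured its centre at about x = +12 mm, y = +207 mm in the stand frame, assuming it lies on the tray floor. Both are inside the limits. It looked the same in pictures taken about 0.45 s apart.
- **Bystanders and arm:** the pipe stub, flange and spirit level look undisturbed in the pictures; I did not measure their shift. The arm ended well clear of the sorter, with forces near zero.

The top, scene and wrist cameras put the starting ball up to about 6 mm apart, mostly along the push direction. That was too small to affect the push. No other check failed or disagreed.

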